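Start the vacuum sealer on a jar

TASK

The jar is standing in the vacuum sealer, ready to be evacuated. Press the green power rocker over to on, then press the blue jar-programme key, then push the half-raised lid down until it is shut and keep pressing it down with the fingers: the program finishes while still holding the lid shut. Only press: leave the white and red keys alone, never raise the lid, and leave the jar and everything else where they stand.

Things in the scene. Friction and masses are not known exactly. Their poses are not given: they have to be found in the camera images.
- machine: steel chamber vacuum sealer, fixed, 400 deep (x) x 300 wide (y) x 148 mm high to the chamber rim; origin at the centre of its underside, on the counter; x from its control panel side (near the robot) to its hinge side, y to the left seen from the robot, z up. Open chamber behind the panel, its floor 55 mm above the counter
- panel_mid (a point): centre of the black control panel's surface, x = -155, z = 118 mm of the machine; panel 90 mm (x) by 300 (y), rising 0.26 rad towards +x, so its normal (z of this frame) leans 0.26 rad from vertical towards the robot. On it from left (+y) to right: green rocker (y = 110), round gauge, display, white key (-30), blue key (-78), red key (-126)
- rocker (a joint): green power rocker, 26 x 44 mm, left end off and right end (-y, on the right seen from the robot, with a white line mark) on: 0 rad = off, 0.36 = fully on. It starts off. Stays where it is left; about 3 N on its raised right end turns it
- rocker_on_end (a point): middle of the upper face of the rocker's right half (the on half), 14 mm from its pivot; that face stands 0.36 rad steeper than the panel when off (right edge about 13 mm above the panel) and lies parallel to the panel, 5.5 mm above it, when fully on
- key_jar (a joint): blue jar-programme key, round, 22 mm across: 0 = up, 0.005 m = fully pressed; springs back; 1.2 N to start, 4.2 N fully down; counts as pressed beyond about 0.0035 m
- key_jar_top (a point): centre of the top of the blue key, 9.5 mm above the panel when up; it moves along the panel's normal. The neighbouring keys' centres are 48 mm away on either side
- key_bag (a joint): white bag-programme key left of the blue one, same size and travel, not to be pressed
- key_stop (a joint): red stop key right of the blue one, same size and travel, not to be pressed
- lid: clear lid 272 long from hinge to front edge x 285 wide x 16 mm thick, its origin in the front bar; hinge along the machine's y at x = +165, z = 150 mm of the machine; its axes match the machine's when shut. Starts raised 0.32 to 0.46 rad, held there by springs and friction; could be raised to 1.3. Shutting it takes about 9 N down at the bar, and it springs open again when let go
- lid_bar (a point): middle of the upper face of the aluminium front bar of the lid (bar 30 mm deep, 285 wide, 20 thick); 257 mm from the hinge line and 21 mm above it when the lid is shut, moving on an arc about the hinge as the lid turns
- jar_in: amber glass jar with steel cap, 72 mm across, 82 high, standing loose on the chamber floor clear below the shut lid; origin at the centre of its underside
- jar_next: green glass jar with steel cap, 72 mm across, 82 high, standing close beside the machine; origin at the centre of its underside
- squeeze: yellow squeeze bottle with red cap, 62 mm across, 190 high, standing close beside the machine; origin at the centre of its underside
- pan: open steel pan 176 x 108 x 65 mm, on the counter at the left; origin at the centre of its underside
- probe: white probe thermometer, about 34 x 170 x 32 mm, lying near the front left of the machine, its steel spike along its own +y, pointing to the robot; origin on the counter about where the spike enters the case
- spoon: spoon lying on the counter in front to the right; origin at its underside
- lids: short stack of steel jar lids, 77 mm across, 30 high, on the counter at the right; origin at the centre of its underside

How it is judged (in metres and radians):
On the way, in this order (a step that is already met when the one before it is completed fails the run):
1. the green rocker is pressed over to on (value of joint rocker above 0.26 rad), for 0.2 s.
2. the blue key is pressed down (value of joint key_jar above 0.0035 m and value of joint rocker above 0.26 rad), for 0.1 s.
3. the lid is pushed down shut (angle between lid's own z axis and vertical below 0.02 rad and contact force between the fingers and lid above 2 N), for 0.3 s.
At the end, for the whole second after the job is handed in: the rocker is on (beyond 0.26 rad), the blue key has been pressed and is up again, the lid is shut to within 0.02 rad (5 mm at its front edge) and the fingers are still pressing it with more than 2 N, the jar standing still (all of step 3 and value of joint rocker above 0.26 rad and value of joint key_jar below 0.0015 m and linear speed of jar_in below 0.02 m/s); the arm keeps its last pose, push and grip.
It fails at once if the white key or the red key was pressed (value of joint any of key_bag, key_stop above 0.0025 m).
It fails at once if the lid was raised (angle between lid's own z axis and vertical above 0.53 rad).
It fails at once if the jar in the chamber was shifted, lifted or tipped (distance of jar_in from where it was at the start of the episode above 0.015 m or angle between jar_in's own z axis and vertical above 0.3 rad).
It fails at once if something standing around was moved (distance of any of jar_next, squeeze, pan, probe, spoon, lids from where it was at the start of the episode above 0.02 m or angle between squeeze's own z axis and vertical above 0.3 rad).
It also fails if it takes over 61 s, if anything falls off the work surface, if the arm or the gripper's body presses on something with over 40 N, if the wrist force passes 120 N, or if a joint passes its speed limit or range.

ROBOT

A 6-joint arm with a two-finger parallel gripper is mounted at the origin on the work surface. World frame = base frame: x ahead of the robot, y to its left, z up, the work surface at z = 0. Lengths are in mm, angles in degrees, forces in N, time in s.
With the tool pointing down it reaches from about 350 to 850 mm from the base axis. Payload 8.1 kg.
Tool frame: the origin (TCP) lies between the finger pads; the fingertips stand 17 mm ahead of it and the grasp point (between the pads) lies 2 mm behind it; z points along the fingers, y is the line along which they close (so a half turn about z gives the same grasp; the last joint's range is limited). The gripper opens to 85 mm and grips with 20 to 120 N. Pads are 22 mm wide; open, the fingers measure 114 mm over their backs; the gripper's body (76 mm by 85 mm) begins 54 mm behind the grasp point. The pads swing forward as they close: fully open they stand 13 mm farther back than shut.
Start: joints at [-75.825, 7.471, 85.268, -0, 87.261, -4.893], TCP at [196.035, -567.077, 248.292] pointing down, gripper open.
Joint ranges: [-169.43, 169.43], [-51.17, 129.36], [1.28, 143.12], [-76.62, 256.62], [0, 156.53], [-152.29, 152.29]. Speed limits (degrees/s): [136.94, 136.94, 159.86, 180, 180, 180].

INTERFACE

Orientations are given as [roll, pitch, yaw] about the fixed x, y, z axes, in that order (R = Rz(yaw) Ry(pitch) Rx(roll)).
In Python, from bench import sense, snapshot, hand_in, trace, place_of gives the robot as it stands.
- The arm moves only by the shell command python3 -m handwheel 'ROWS' [FORCE]. ROWS is JSON, a list of rows, each a list of 7 numbers: the opening, from -1 (shut) to 1 (fully open), then the shift along the tool's x, y, z in cm, then the turn, a rotation vector about the tool's x, y, z in rad. A call has 1 to 12 rows; each row shifts and turns the commanded pose from where the row before left it, along the tool's axes as they then stand; what a row does not reach is not made up. A row lasts 1/12 s, in which the tool goes at most 41.7 mm and 7.16 degrees, less where a joint would pass 70% of its speed; a pose out of reach is approached as far as the arm can. A call with a gripper value outside its range is refused whole. The fingers move at their own pace and stop on an object; FORCE is the grip in N (left out, the last holds). Time passes only in rows, so rows that do not move let the fingers close. It gives the time, the measured TCP pose, the force, the opening and the grip force at its end, in the units of the state.
- sense(): the state, without advancing time (a new reading comes with each control period).
- snapshot(name): name is "scene" or "top"; returns a dict with "image" (400x640x3 uint8, red, green, blue), "intrinsics" (3x3 intrinsics, pixels), "k1" (the pictures are not rectified: a ray, as slopes to the right and down, at radius r is drawn at 1 + k1 r^2 times it, then the intrinsics apply), "R" (3x3) and "t" (3): a world point X has camera coordinates R X + t. Camera axes: x right, y down, z forward; pixel columns grow to the right and rows downward; lengths in mm; the calibration is good to about 2 mm. A picture is of the moment at which its call begins. There is no depth.
- hand_in(): hands the job in; it is judged then, once.
Trained networks look in a picture, given as the dict that the camera call returned (one of the last four; its "shot" number tells which), for a name from the list of things; names that differ only in an ending like _2 or _b are one class to them, and where a whole thing is asked for, a point or a joint stands for the part that bears it (a point fixed in the world has none). Each returns a list of dicts, best first, with "conf" (0 to 1); they miss things now and then, are a little off and sometimes report something else, mostly with a low value. They report only what shows in the picture. A call takes as long as a camera call.
- trace(picture, query): "pixels" (400x640 bool, what is visible of it).
- place_of(picture, query): "location" ([x, y, z] in mm, in world coordinates, good to about 4 mm: a listed point, or the origin of a listed thing).
The state is a dict: "time": time; "joint_pos": joint angles; "qd": joint speeds; "joint_efforts": joint torques, N m; "tool_pos": TCP position; "tcp_rot": TCP orientation; "ft_force": force on the tool from outside, world axes, zero at the start; "wrist_torque": the same for the moment, N m; "finger_gap": finger opening in mm; "grip_force": force on a finger pad.
Only numpy, scipy, OpenCV 4.12 (cv2) and the standard library are available. Lean on these libraries where they do the work, as an engineer would, in place of code of your own. Each camera call takes 0.05 s, during which the arm holds its last target. There are 200 camera calls.

## Working session

There is one attempt and no reset: what is moved stays moved. The work goes in short steps, Python scripts to look and compute and a shell command to move; the robot and the scene stay as the last step left them, time stands still between calls to the robot, and variables do not carry over. Pictures are saved under pics/ and viewed, at most 10 in all, crops included, and the job is handed in when it is done.

```bash
mkdir -p pics
cat > h.py <<'E'
import numpy as np, cv2
from bench import sense, snapshot, hand_in, trace, place_of
E
python3 - <<'E'
from h import *
for n in("scene","top"):
    p=snapshot(n); cv2.imwrite(f"pics/{n}0.png",p["image"][:,:,::-1])
    for q in("machine","panel_mid","rocker_on_end","key_jar_top","lid_bar","lid","jar_in","squeeze","jar_next","probe"):
        r=place_of(p,q)
        print(n,q,[(np.round(d["location"]).tolist(),round(d["conf"],2)) for d in r[:2]])
print(sense())
E
```

```text
scene machine [([664.0, -33.0, 1.0], 0.91), ([350.0, -334.0, 6.0], 0.56)]
scene panel_mid [([515.0, -14.0, 116.0], 0.87), ([501.0, -436.0, 1.0], 0.22)]
scene rocker_on_end [([524.0, 83.0, 125.0], 0.69), ([717.0, 184.0, 4.0], 0.55)]
scene key_jar_top [([521.0, 84.0, 127.0], 0.71), ([496.0, -95.0, 127.0], 0.42)]
scene lid_bar [([599.0, -26.0, 265.0], 0.91)]
scene lid [([592.0, -25.0, 244.0], 0.84)]
scene jar_in [([706.0, -49.0, 58.0], 0.7)]
scene squeeze [([717.0, 182.0, 3.0], 0.68), ([705.0, -52.0, 54.0], 0.63)]
scene jar_next [([716.0, 182.0, 0.0], 0.66)]
scene probe [([363.0, 228.0, 2.0], 0.65), ([500.0, -435.0, 1.0], 0.37)]
top machine []
top panel_mid [([512.0, -14.0, 118.0], 0.56)]
top rocker_on_end [([519.0, 85.0, 128.0], 0.68)]
top key_jar_top [([494.0, -96.0, 121.0], 0.61)]
top lid_bar [([604.0, -26.0, 263.0], 0.65), ([523.0, 84.0, 127.0], 0.46)]
top lid [([595.0, -28.0, 244.0], 0.61)]
top jar_in []
top squeeze [([582.0, -233.0, 1.0], 0.58)]
top jar_next [([708.0, 186.0, 1.0], 0.8), ([579.0, -233.0, -0.0], 0.68)]
top probe [([366.0, 226.0, 4.0], 0.76)]
{'time': 1.1, 'joint_pos': array([-7.58254995e+01,  7.47276997e+00,  8.52670704e+01, -2.10581153e-03,
        8.72593156e+01, -4.89331221e+00]), 'qd': array([ 0.08254189, -0.09477888,  0.01589247,  0.03342058, -0.06059382,
       -0.07373745]), 'joint_efforts': array([-4.58083123e-04, -5.69336808e+01, -5.00867271e+01, -3.08151393e-04,
        1.49074800e-03,  9.94897800e-05]), 'tool_pos': array([ 196.0232843 , -567.09543918,  248.28248916]), 'tcp_rot': array([1.79999338e+02, 2.16773485e-03, 1.90679134e+01]), 'ft_force': array([-0.23915554,  0.32203533,  0.22899601]), 'wrist_torque': array([0.02589739, 0.00054181, 0.03508526]), 'grip_force': 0.0, 'finger_gap': 85.45876956912703}
```

View pics/scene0.png

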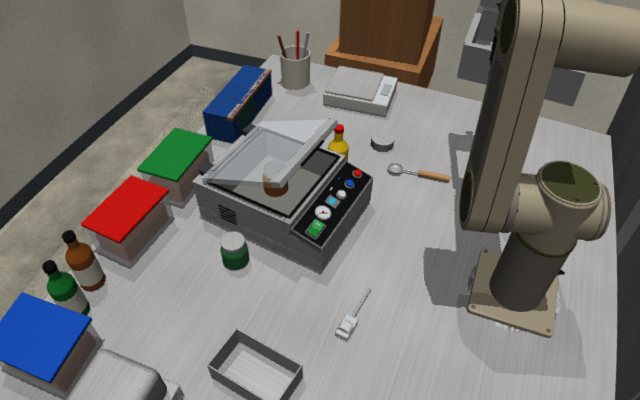

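View pics/top0.png

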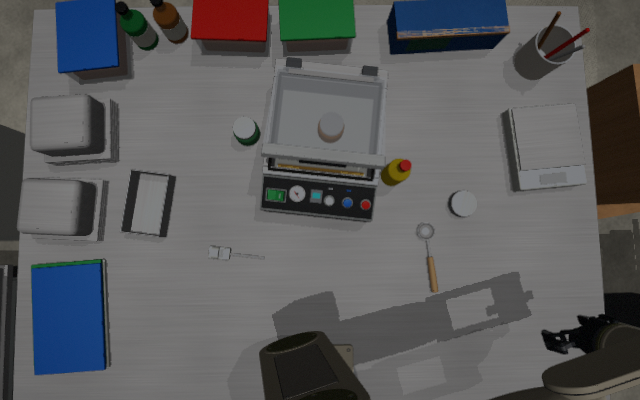

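The scene shows the panel in front (green rocker about (316,229), blue key (349,184)). The top view has the blue key at (347,203), red at (365,205), rocker at (275,195), and the squeeze bottle right of the lid at (398,172). Next I refine the machine pose from the key colours.

```bash
cat >> h.py <<'E'
from scipy.optimize import least_squares
a=0.26
def M2W(p,m):   # machine -> world, m=[x,y,yaw]
    c,s=np.cos(m[2]),np.sin(m[2]); return np.array([m[0]+c*p[0]-s*p[1],m[1]+s*p[0]+c*p[1],p[2]])
def panel(y,h,u=0): return np.array([-155+u*np.cos(a)-h*np.sin(a),y,118+u*np.sin(a)+h*np.cos(a)])
def proj(X,p):
    c=p["R"]@X+p["t"]; s=c[:2]/c[2]; s=s*(1+p["k1"]*(s@s)); return (p["intrinsics"]@[s[0],s[1],1])[:2]
def blob(p,lo,hi,box):
    hsv=cv2.cvtColor(p["image"],cv2.COLOR_RGB2HSV); x0,y0,x1,y1=box
    m=cv2.inRange(hsv[y0:y1,x0:x1],lo,hi); n,_,st,ce=cv2.connectedComponentsWithStats(m)
    i=1+np.argmax(st[1:,4]); return ce[i]+[x0,y0],st[i,4]
E
python3 - <<'E'
from h import *
S,T=snapshot("scene"),snapshot("top")
ob=[]
for p,b in((S,[(340,174,366,193),(350,165,368,180),(302,215,330,242)]),(T,[(338,194,356,212),(358,196,374,214),(262,185,290,206)])):
    for k,(lo,hi,bx,P) in enumerate([((100,120,60),(130,255,255),b[0],panel(-78,9)),((0,120,80),(12,255,255),b[1],panel(-126,9)),((50,120,40),(85,255,255),b[2],panel(110,8))]):
        px,n=blob(p,lo,hi,bx); ob.append((p,px,P)); print(k,px.round(1),n)
f=lambda m:np.concatenate([(proj(M2W(P,m),p)-px) for p,px,P in ob])
r=least_squares(f,[664,-33,-.13],x_scale=[1,1,.01],loss="soft_l1")
m=r.x;print(m,r.fun.reshape(-1,2).round(1))
np.save("m.npy",m)
print("key",M2W(panel(-78,9.5),m),"rock",M2W(panel(94,10),m),"pm",M2W(panel(0,0),m),"bar shut",M2W([-92,0,171],m))
E
```

```text
0 [349.5 182.3] 52
1 [357.2 172.3] 45
2 [315.4 227.9] 159
0 [347.1 202.7] 56
1 [365.4 204.6] 52
2 [275.  194.7] 149
[ 6.61652948e+02 -3.11966660e+01 -1.21127866e-01] [[-0.6  0.4]
 [-0.5  0.1]
 [-0.6  0.1]
 [ 0.3  0.4]
 [ 0.3  0.4]
 [ 0.4  0.6]]
key [495.93937721 -89.60111295 127.18070479] rock [516.5948632   81.15417224 127.66389978] pm [507.78863507 -12.46772363 118.        ] bar shut [570.32703313 -20.08013247 171.        ]
```

```bash
cat >> h.py <<'E'
from scipy.spatial.transform import Rotation as Ro
m=np.load("m.npy") if __import__("os").path.exists("m.npy") else None
def to(P,tilt=0.0):  # P: TCP goal in machine frame; prints shift (cm, current tool axes) and remaining turn
    s=sense(); R=Ro.from_euler("xyz",s["tcp_rot"],degrees=True)
    G=Ro.from_euler("z",m[2])*Ro.from_euler("x",np.pi)*Ro.from_euler("y",tilt)
    print("t",s["time"],"shift cm",(R.inv().apply(M2W(np.array(P,float),m)-s["tool_pos"])/10).round(2),"turn",(R.inv()*G).as_rotvec().round(3),"F",s["ft_force"].round(1),"gap",round(s["finger_gap"],1))
E
python3 -m handwheel '[[-1,0,0,-0.5,0,0,0.1135],[-1,0,0,-0.5,0,0,0.1135],[-1,0,0,-0.5,0,0,0.1135],[-1,0,0,-0.5,0,0,0.1135],[-1,0.94,-2.83,0,0,0,0],[-1,0.94,-2.83,0,0,0,0],[-1,0.94,-2.83,0,0,0,0],[-1,0.94,-2.83,0,0,0,0],[-1,0.94,-2.83,0,0,0,0],[-1,0.94,-2.83,0,0,0,0],[-1,0.94,-2.83,0,0,0,0],[-1,0.94,-2.83,0,0,0,0]]'
python3 -m handwheel '[[-1,0.94,-2.83,0,0,0,0],[-1,0.94,-2.83,0,0,0,0],[-1,0.94,-2.83,0,0,0,0],[-1,0.94,-2.83,0,0,0,0],[-1,0.94,-2.83,0,0,0,0],[-1,0.94,-2.83,0,0,0,0],[-1,0.94,-2.83,0,0,0,0],[-1,0.94,-2.83,0,0,0,0],[-1,0.94,-2.83,0,0,0,0],[-1,0.94,-2.83,0,0,0,0],[-1,0.94,-2.83,0,0,0,0],[-1,0.94,-2.83,0,0,0,0]]'
python3 -m handwheel '[[-1,0.94,-2.83,0,0,0,0],[-1,0.94,-2.83,0,0,0,0],[-1,0.94,-2.83,0,0,0,0],[-1,0.94,-2.83,0,0,0,0],[-1,0,0,0,0,0.0867,0],[-1,0,0,0,0,0.0867,0],[-1,0,0,0,0,0.0867,0],[-1,0,0,0,0,0,0],[-1,0,0,0,0,0,0]]'
python3 -c "
from h import *
to(panel(92,62),a)"
```

```text
time: 2.2
tool_pos: [298.4, -350.1, 268.4]
tcp_rot: [180.0, -0.0, -7.0]
ft_force: [-0.6, 0.8, -0.5]
finger_gap: -0.3
grip_force: 0.0
time: 3.2
tool_pos: [451.5, -26.5, 268.6]
tcp_rot: [180.0, -0.0, -6.9]
ft_force: [0.9, -0.7, -0.7]
finger_gap: 0.1
grip_force: 0.0
time: 3.95
tool_pos: [501.1, 80.2, 268.3]
tcp_rot: [-180.0, -14.8, -6.9]
ft_force: [-1.1, -0.0, -0.2]
finger_gap: 0.3
grip_force: 0.0
t 3.95 shift cm [-2.13 -0.08  8.78] turn [-0.     0.001  0.001] F [-1.1 -0.  -0.2] gap 0.3
```

```bash
python3 -m handwheel '[[-1,-0.71,-0.03,2.5,0,0,0],[-1,-0.71,-0.03,2.5,0,0,0],[-1,-0.71,-0.03,2.5,0,0,0],[-1,0,0,1.3,0,0,0],[-1,0,0,1.0,0,0,0],[-1,0,0,0.5,0,0,0],[-1,0,0,0,0,0,0]]'
python3 -c "
from h import *
to(panel(92,17+5.5),a)
p=snapshot('scene');cv2.imwrite('pics/s1.png',cv2.resize(p['image'][130:270,240:440,::-1],None,fx=4,fy=4,interpolation=cv2.INTER_CUBIC))"
```

```text
time: 4.53
tool_pos: [508.5, 79.7, 162.9]
tcp_rot: [180.0, -14.8, -7.0]
ft_force: [0.2, 1.3, -0.4]
finger_gap: -0.1
grip_force: 0.0
t 4.5333 shift cm [-0.14 -0.04  2.36] turn [ 0.     0.002 -0.001] F [ 0.2  1.3 -0.4] gap -0.1
```

View pics/s1.png

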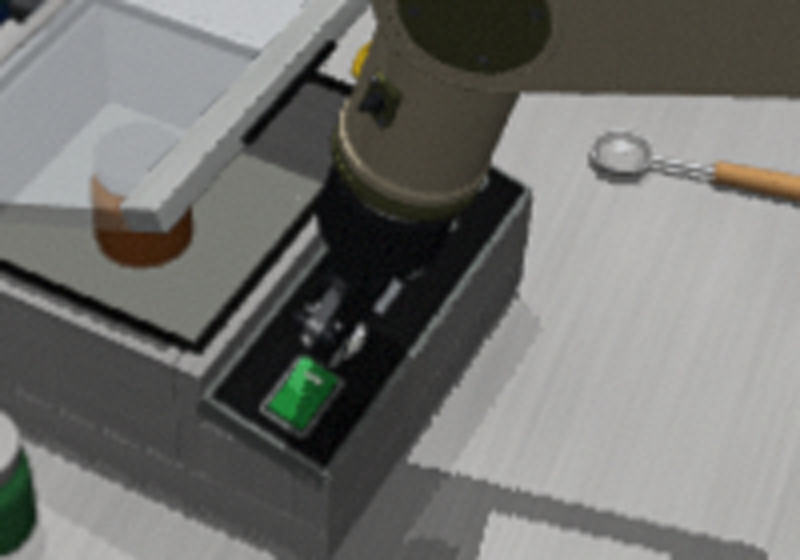

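The closed fingertips, near crop (335,345), stand just above the rocker's marked right end at (312,378). I'll press down along the panel normal.

```bash
python3 -m handwheel '[[-1,-0.14,-0.1,0.6,0,0,0],[-1,0,0,0.4,0,0,0],[-1,0,0,0.3,0,0,0],[-1,0,0,0.3,0,0,0],[-1,0,0,0.2,0,0,0],[-1,0,0,0.2,0,0,0],[-1,0,0,0.1,0,0,0],[-1,0,0,0,0,0,0]]'
python3 -c "
from h import *
to(panel(92,17+5.5),a)"
python3 -m handwheel '[[-1,0,0,0.1,0,0,0],[-1,0,0,0.1,0,0,0],[-1,0,0,0,0,0,0]]'
python3 -c "
from h import *
to(panel(92,17+5.5),a)"
```

```text
time: 5.25
tool_pos: [512.3, 80.4, 142.7]
tcp_rot: [180.0, -14.9, -6.9]
ft_force: [-0.1, -0.7, 1.0]
finger_gap: 0.2
grip_force: 0.5
t 5.25 shift cm [0.01 0.07 0.31] turn [ 0. -0. -0.] F [-0.1 -0.7  1. ] gap 0.2
time: 5.5
tool_pos: [512.9, 80.4, 140.8]
tcp_rot: [-180.0, -14.9, -6.9]
ft_force: [0.2, -1.7, 2.4]
finger_gap: -0.2
grip_force: 0.8
t 5.5 shift cm [0.01 0.08 0.11] turn [-0.    -0.001 -0.   ] F [ 0.2 -1.7  2.4] gap -0.2
```

```bash
python3 -m handwheel '[[-1,0,0,0.1,0,0,0],[-1,0,0,0.1,0,0,0],[-1,0,0,0.1,0,0,0],[-1,0,0,0,0,0,0]]'
python3 -c "
from h import *
to(panel(92,17+5.5),a)"
python3 -m handwheel '[[-1,0,0,0.1,0,0,0],[-1,0,0,0.1,0,0,0],[-1,0,0,0,0,0,0]]'
python3 -c "
from h import *
to(panel(92,17+5.5),a)"
```

```text
time: 5.83
tool_pos: [513.6, 80.4, 138.0]
tcp_rot: [-180.0, -14.9, -6.9]
ft_force: [-0.9, -1.4, 2.2]
finger_gap: -0.0
grip_force: 1.6
t 5.8333 shift cm [ 0.01  0.09 -0.18] turn [ 0. -0. -0.] F [-0.9 -1.4  2.2] gap -0.0
time: 6.08
tool_pos: [513.9, 80.4, 137.7]
tcp_rot: [180.0, -14.9, -6.9]
ft_force: [-17.8, -2.1, 23.6]
finger_gap: -0.2
grip_force: 13.4
t 6.0833 shift cm [-0.01  0.09 -0.22] turn [0. 0. 0.] F [-17.8  -2.1  23.6] gap -0.2
```

The force jumped to about 24 N at the stop, so the rocker is fully over. I'll hold briefly, retreat and go to the blue key.

```bash
python3 -m handwheel '[[-1,0,0,0,0,0,0],[-1,0,0,0,0,0,0],[-1,0,0,-0.5,0,0,0],[-1,0,0,-1,0,0,0],[-1,0,0,-1.5,0,0,0],[-1,0,0,-1.5,0,0,0],[-1,0,2.5,0,0,0,0],[-1,0,3,0,0,0,0],[-1,0,3,0,0,0,0],[-1,0,3,0,0,0,0],[-1,0,3,0,0,0,0],[-1,0,2.6,0,0,0,0]]'
python3 -c "
from h import *
to(panel(-78,17+9.5),a)
p=snapshot('scene');cv2.imwrite('pics/s2.png',cv2.resize(p['image'][130:270,240:440,::-1],None,fx=4,fy=4,interpolation=cv2.INTER_CUBIC))
for r in place_of(p,'rocker_on_end')[:2]: print(r)"
```

```text
time: 7.08
tool_pos: [481.4, -89.4, 179.6]
tcp_rot: [-180.0, -14.9, -6.9]
ft_force: [-0.0, -0.2, 0.1]
finger_gap: -0.1
grip_force: 0.0
t 7.0833 shift cm [ 0.05 -0.15  3.74] turn [-0.    -0.001  0.   ] F [-0.  -0.2  0.1] gap -0.1
{'location': [520.6, 85.4, 120.5], 'conf': 0.72}
```

View pics/s2.png

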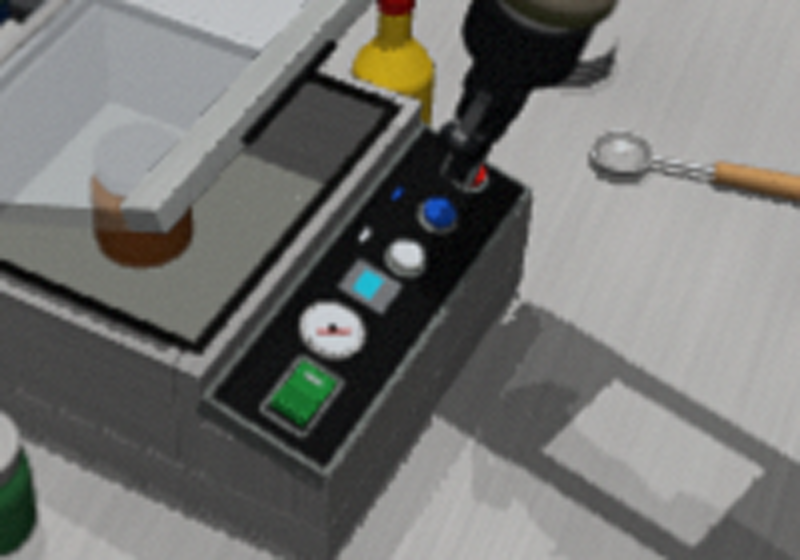

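The rocker has flipped: its right half now lies flat at crop (310,375). The tips, at crop (458,175), hang about 37 mm above the blue key (437,213); I'll check that projection and descend.

```bash
python3 -c "
from h import *
p=snapshot('scene');s=sense();R=Ro.from_euler('xyz',s['tcp_rot'],degrees=True)
q=proj(s['tool_pos']+R.apply([0,0,17]),p);print((q-[240,130])*4)"
python3 -m handwheel '[[-1,0.05,-0.15,0.8,0,0,0],[-1,0,0,0.8,0,0,0],[-1,0,0,0.7,0,0,0],[-1,0,0,0.5,0,0,0],[-1,0,0,0,0,0,0]]'
python3 -c "
from h import *
to(panel(-78,17+9.5),a)
p=snapshot('scene');cv2.imwrite('pics/s3.png',cv2.resize(p['image'][150:220,310:410,::-1],None,fx=6,fy=6,interpolation=cv2.INTER_CUBIC))"
```

```text
[453.06494211 174.90712209]
time: 7.65
tool_pos: [488.9, -86.2, 150.2]
tcp_rot: [-180.0, -14.7, -6.9]
ft_force: [-0.7, 0.0, -0.5]
finger_gap: 0.3
grip_force: 0.0
t 7.65 shift cm [0.13 0.25 0.71] turn [-0.001  0.003  0.001] F [-0.7  0.  -0.5] gap 0.3
```

View pics/s3.png

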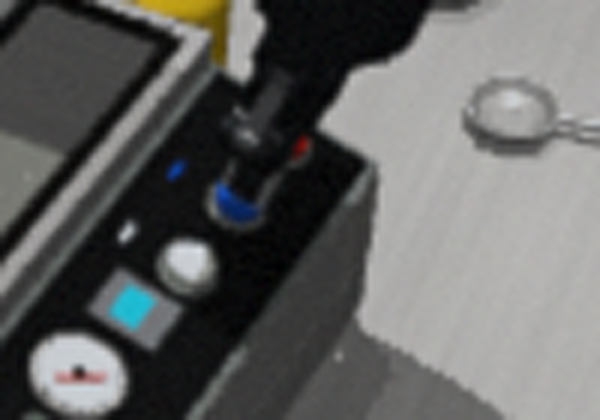

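The tips sit over the blue key (crop (240,195)), well clear of the white key at (188,262) and the red at (300,150). I'll correct by 2.5 mm and press.

```bash
python3 -m handwheel '[[-1,0.12,0.24,0.3,0,0,0],[-1,0,0,0.3,0,0,0],[-1,0,0,0.2,0,0,0],[-1,0,0,0.2,0,0,0],[-1,0,0,0.1,0,0,0],[-1,0,0,0,0,0,0]]'
python3 -c "
from h import *
to(panel(-78,17+9.5),a)"
python3 -m handwheel '[[-1,0,0,0.1,0,0,0],[-1,0,0,0.1,0,0,0],[-1,0,0,0,0,0,0]]'
python3 -c "
from h import *
to(panel(-78,17+9.5),a)"
```

```text
time: 8.2
tool_pos: [493.3, -90.4, 142.0]
tcp_rot: [-180.0, -14.9, -7.0]
ft_force: [-0.3, 0.2, 1.7]
finger_gap: -0.2
grip_force: 0.6
t 8.2 shift cm [-0.13 -0.11 -0.2 ] turn [ 0.  0. -0.] F [-0.3  0.2  1.7] gap -0.2
time: 8.45
tool_pos: [493.9, -90.5, 140.2]
tcp_rot: [180.0, -14.9, -6.9]
ft_force: [-0.9, -0.8, 1.7]
finger_gap: 0.3
grip_force: 1.2
t 8.45 shift cm [-0.15 -0.11 -0.39] turn [ 0. -0. -0.] F [-0.9 -0.8  1.7] gap 0.3
```

```bash
python3 -m handwheel '[[-1,0,0,0.1,0,0,0],[-1,0,0,0.1,0,0,0],[-1,0,0,0,0,0,0]]' | grep force
python3 -m handwheel '[[-1,0,0,0.1,0,0,0],[-1,0,0,0,0,0,0],[-1,0,0,0,0,0,0]]' | grep force
python3 -m handwheel '[[-1,0,0,0.1,0,0,0],[-1,0,0,0,0,0,0],[-1,0,0,0,0,0,0]]' | grep force
python3 -c "
from h import *
to(panel(-78,17+9.5),a)"
```

```text
ft_force: [-1.4, -0.8, 2.8]
grip_force: 1.8
ft_force: [-2.5, -0.7, 2.8]
grip_force: 2.0
ft_force: [-10.3, 1.9, 13.7]
grip_force: 7.8
t 9.2 shift cm [-0.16 -0.11 -0.71] turn [ 0. -0.  0.] F [-10.3   1.9  13.7] gap -0.1
```

The key bottomed out (4.9 mm of travel, force jump). I'll retreat, straighten the tool and move above the bar.

```bash
python3 -m handwheel '[[-1,0,0,-0.5,0,0,0],[-1,0,0,-1.5,0,0,0],[-1,0,0,-2.5,0,0,0],[-1,0,0,-2.5,0,0,0],[-1,0,0,-2.5,0,0,0],[-1,0,0,-2.5,0,0,0],[-1,0,0,-2.5,0,0,0],[-1,0,0,-2.5,0,0,0],[-1,0,0,-1.5,0,-0.0867,0],[-1,0,0,0,0,-0.0867,0],[-1,0,0,0,0,-0.0867,0],[-1,0,0,0,0,0,0]]'
python3 -c "
from h import *
t=snapshot('top');s=snapshot('scene')
for p in(t,s):
  for r in place_of(p,'lid_bar')[:1]: print(r)
to([-66,0,264+17+15])"
```

```text
time: 10.2
tool_pos: [448.3, -84.8, 313.2]
tcp_rot: [-180.0, 0.4, -6.9]
ft_force: [-0.3, -0.2, -1.1]
finger_gap: -0.2
grip_force: 0.0
{'location': [608.3, -28.6, 263.0], 'conf': 0.8}
{'location': [597.9, -27.0, 265.5], 'conf': 0.9}
t 10.4 shift cm [14.02 -7.89  1.9 ] turn [-0.    -0.002  0.   ] F [-0.9 -0.1  0.1] gap 0.1
```

```bash
python3 -m handwheel '[[-1,2.4,-1.3,0,0,0,0],[-1,2.4,-1.3,0,0,0,0],[-1,2.4,-1.3,0,0,0,0],[-1,2.4,-1.3,0,0,0,0],[-1,2.4,-1.3,0,0,0,0],[-1,2.2,-1.4,0,0,0,0],[-1,0,0,0.7,0,0,0],[-1,0,0,0.6,0,0,0],[-1,0,0,0,0,0,0],[-1,0,0,0,0,0,0]]'
python3 -c "
from h import *
to([-64,0,264+17])
p=snapshot('scene');cv2.imwrite('pics/s4.png',cv2.resize(p['image'][90:230,220:420,::-1],None,fx=4,fy=4,interpolation=cv2.INTER_CUBIC))"
```

```text
time: 11.23
tool_pos: [597.0, -23.9, 302.1]
tcp_rot: [180.0, -0.0, -7.0]
ft_force: [0.3, -0.2, -0.0]
finger_gap: 0.1
grip_force: 0.0
t 11.2333 shift cm [ 0.11 -0.05  2.11] turn [ 0.    -0.    -0.001] F [ 0.3 -0.2 -0. ] gap 0.1
```

View pics/s4.png

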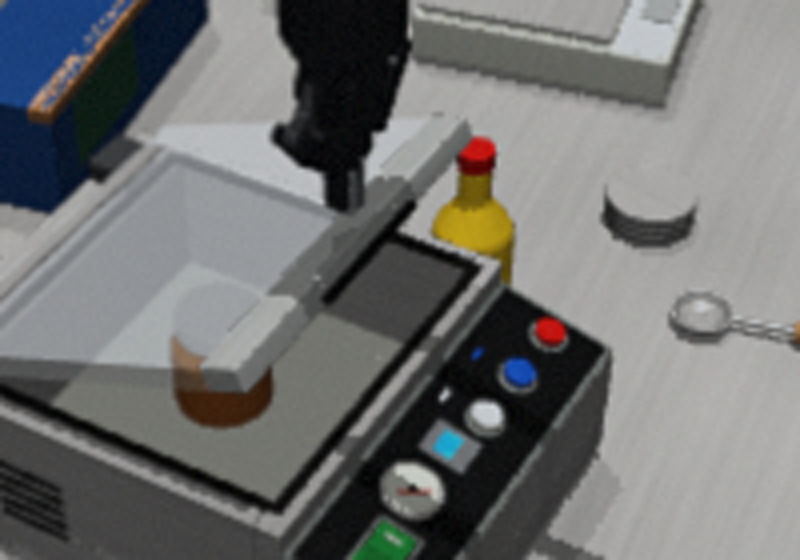

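The fingertips, at crop (343,205), hang about 20 mm above the bar's middle, with nothing else near. I'll push down, following the arc.

```bash
python3 -m handwheel '[[-1,0,0,0.6,0,0,0],[-1,0,0,0.6,0,0,0],[-1,0,0,0.5,0,0,0],[-1,0,0,0.4,0,0,0],[-1,-0.1,0,0.4,0,0,0],[-1,-0.2,0,0.5,0,0,0],[-1,-0.2,0,0.5,0,0,0],[-1,-0.2,0,0.5,0,0,0],[-1,0,0,0,0,0,0]]' | egrep 'pos|ft'
python3 -m handwheel '[[-1,-0.2,0,0.5,0,0,0],[-1,-0.2,0,0.5,0,0,0],[-1,-0.2,0,0.5,0,0,0],[-1,-0.15,0,0.5,0,0,0],[-1,-0.15,0,0.5,0,0,0],[-1,-0.15,0,0.5,0,0,0],[-1,0,0,0,0,0,0]]' | egrep 'pos|ft'
python3 -c "
from h import *
to([-92,0,171+17])"
```

```text
tool_pos: [590.6, -22.6, 260.7]
ft_force: [-0.3, -1.1, 0.3]
tool_pos: [580.5, -21.3, 231.0]
ft_force: [1.5, 0.0, 1.0]
t 12.6167 shift cm [-1.02 -0.    4.3 ] turn [-0.     0.001 -0.   ] F [1.5 0.  1. ] gap -0.0
```

```bash
python3 -c "
from h import *
p=snapshot('scene');cv2.imwrite('pics/s5.png',cv2.resize(p['image'][90:230,220:420,::-1],None,fx=4,fy=4,interpolation=cv2.INTER_CUBIC))
print(place_of(p,'lid_bar')[:1])"
```

```text
[{'location': [582.6, -24.5, 209.8], 'conf': 0.62}]
```

View pics/s5.png

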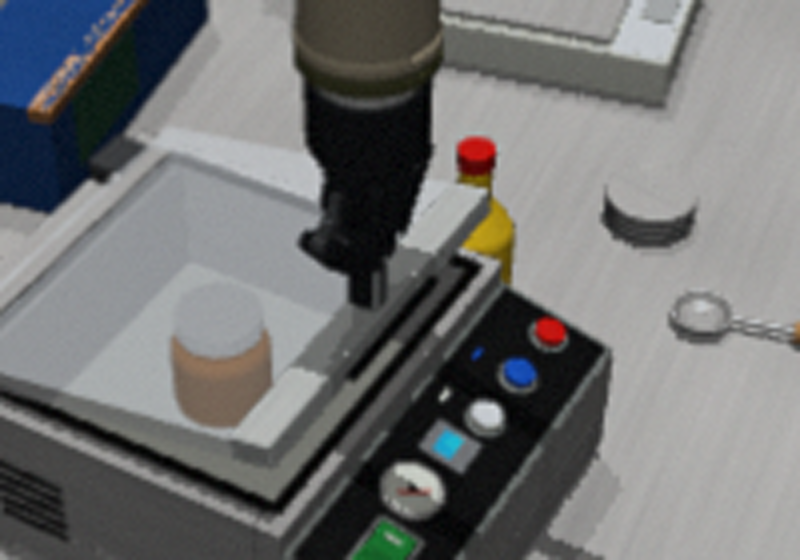

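The lid is following: the bar is now lower, with the tips on it at crop (370,295), and the keys are untouched. I'll continue.

```bash
python3 -m handwheel '[[-1,-0.2,0,0.5,0,0,0],[-1,-0.15,0,0.5,0,0,0],[-1,-0.15,0,0.5,0,0,0],[-1,-0.15,0,0.5,0,0,0],[-1,-0.1,0,0.5,0,0,0],[-1,-0.1,0,0.5,0,0,0],[-1,-0.1,0,0.5,0,0,0],[-1,-0.05,0,0.3,0,0,0],[-1,0,0,0.2,0,0,0],[-1,0,0,0,0,0,0]]' | egrep 'pos|ft'
python3 -m handwheel '[[-1,0,0,0.1,0,0,0],[-1,0,0,0.1,0,0,0],[-1,0,0,0,0,0,0]]' | egrep 'pos|ft'
python3 -c "
from h import *
to([-92,0,171+17])"
```

```text
tool_pos: [571.7, -20.2, 192.9]
ft_force: [3.8, -0.1, 4.8]
tool_pos: [571.6, -20.2, 191.1]
ft_force: [2.5, -1.1, 7.2]
t 13.8 shift cm [-0.12  0.    0.31] turn [-0.    -0.002 -0.   ] F [ 2.5 -1.1  7.2] gap 0.0
```

```bash
python3 -m handwheel '[[-1,0,0,0.1,0,0,0],[-1,0,0,0.1,0,0,0],[-1,0,0,0.1,0,0,0],[-1,0,0,0,0,0,0]]' | egrep 'pos|ft'
python3 -m handwheel '[[-1,0,0,0.1,0,0,0],[-1,0,0,0,0,0,0]]' | egrep 'pos|ft'
python3 -m handwheel '[[-1,0,0,0.1,0,0,0],[-1,0,0,0,0,0,0]]' | egrep 'pos|ft'
```

```text
tool_pos: [571.3, -20.2, 188.0]
ft_force: [0.9, -0.6, 7.2]
tool_pos: [571.3, -20.1, 188.0]
ft_force: [-3.1, 0.8, 14.3]
tool_pos: [571.4, -20.2, 188.0]
ft_force: [-6.2, 0.3, 19.9]
```

The bar stopped at exactly the shut height (tip 171 mm) and the force is rising. I'll add a little, hold, and check.

```bash
python3 -m handwheel '[[-1,0,0,0.05,0,0,0],[-1,0,0,0,0,0,0],[-1,0,0,0,0,0,0],[-1,0,0,0,0,0,0],[-1,0,0,0,0,0,0],[-1,0,0,0,0,0,0],[-1,0,0,0,0,0,0],[-1,0,0,0,0,0,0]]' | egrep 'pos|ft|time'
python3 -c "
from h import *
p=snapshot('scene');cv2.imwrite('pics/s6.png',cv2.resize(p['image'][100:250,220:420,::-1],None,fx=4,fy=4,interpolation=cv2.INTER_CUBIC))"
```

```text
time: 15.13
tool_pos: [571.4, -20.2, 188.0]
ft_force: [-7.5, 0.4, 21.6]
```

View pics/s6.png

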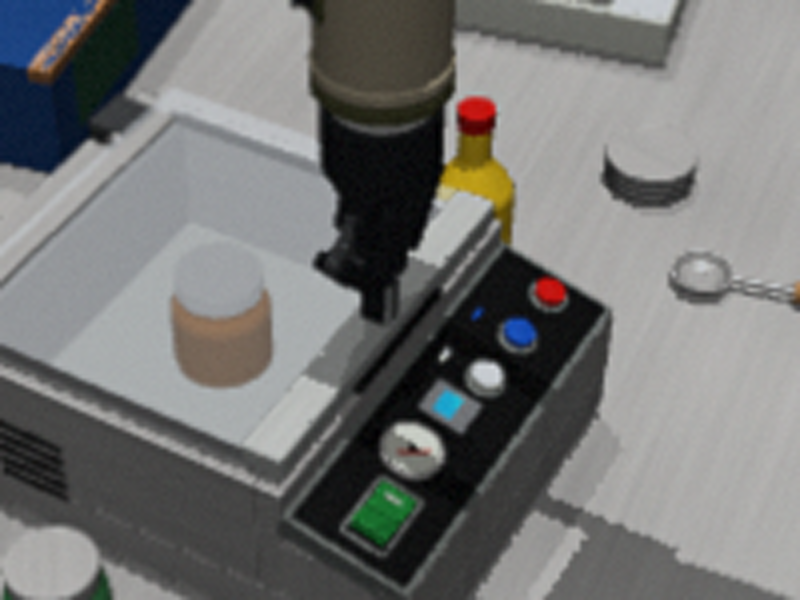

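The lid lies flush on the rim with the fingertips pressing the bar at crop (378,310). The gauge needle has moved, the rocker is on at (382,512), the blue key is up at (518,333), and the jar stands where it was.

```bash
python3 -c "
from h import *
print(hand_in())"
```

```text
the job is handed in; nothing more can be done
None
```

The job is handed in: I pressed the rocker on, pressed the blue key (it is up again), and shut the lid, which the fingers still hold down with about 22 N; the hand-in call returned no verdict.

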